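Open a plug-locked press mould and take out the clay cobble

ROBOT

A 6-joint arm with a two-finger parallel gripper is mounted at the origin on the work surface; the furniture and walls round the work are solid. World frame = base frame: x ahead of the robot, y to its left, z up, the work surface at z = 0. Lengths are in m, angles in rad, forces in N, time in s.
With the tool pointing down it reaches from about 0.425 to 1.125 m from the base axis. Payload 14.9 kg.
Tool frame: the origin (TCP) lies on the centre line of the jaws, within the pads' length; the fingertips stand ctrl.tip_extent ahead of it and the grasp point (between the pads) lies 3 mm ahead of it (ctrl.tip_extent is the distance from the TCP to the fingertips, in m); x points along the fingers, y is the direction in which the jaws open and shut, and the axes are right-handed (so a half turn about x gives the same grasp; the last joint's range is limited). The gripper opens to 91 mm and grips with 3 to 60 N. Pads are 32 mm wide; open, the fingers measure 118 mm over their backs; the gripper's body (76 mm by 178 mm) begins 60 mm behind the grasp point.
Start: joints at [-1.382, 0.379, 1.734, -0, 1.028, -0.033], TCP at [0.154, -0.683, 0.236] pointing down, gripper open.
Joint ranges: [-2.77, 2.77], [-0.74, 2.19], [0, 2.66], [-1.06, 4.2], [0.31, 2.87], [-3.08, 3.08]. Speed limits (rad/s): [1.89, 1.89, 2.39, 3.14, 3.14, 3.14].

INTERFACE

Orientations are given as a rotation vector (axis times angle).
In Python, from rig import ctrl, viewer gives the robot as it stands.
- The arm moves only by the tool jog_arm, never from a script. Its arguments are lists of equal length, an entry for each row: "grip": the finger opening in mm, from 0 to 91.2; "travel": the shift along the tool's x, y, z in mm, a list of three; "spin": the turn about the tool's x in rad. A call has 1 to 12 rows; each row shifts and turns the pose as measured when the row begins, along the tool's axes as they then stand; what a row does not reach is not made up. A row lasts 1/10 s, in which the tool goes at most 50 mm and 8.59 degrees, less where a joint would pass 70% of its speed; a pose out of reach is approached as far as the arm can. A call is refused whole if a number of a shift passes 50 or a number of a turn 0.15, either way. A call with a gripper value outside its range is refused whole. The fingers move at their own pace and stop on an object; "grip_force" is the grip in N (left out, the last holds). Time passes only in rows, so rows that do not move let the fingers close. It gives the time, the measured TCP pose, the force and the opening at its end, in the units of the state.
- ctrl.read_state(): the state, without advancing time (a new reading comes with each control period).
- viewer.grab_frame(name): name is "scene" or "top" or "wrist"; returns the picture (480x640x3 uint8, red, green, blue); there is no depth.
- viewer.camera_model(name): a dict with "fx", "fy", "cx", "cy" (pixels), "D" ([k1, k2, p1, p2, k3] as OpenCV has them; the pictures are not rectified), "R" (3x3) and "t" (3): a world point X has camera coordinates R X + t; the wrist camera has in their place "T_tool_cam" (4x4, takes a point from camera to tool coordinates, whose origin is the TCP and whose axes are the tool frame's). Camera axes: x right, y down, z forward; pixel columns grow to the right and rows downward; lengths in m; the calibration is good to about 2 mm. A picture is of the moment at which its call begins: read the wrist's pose just before it. camera_model takes no time and is no camera call.
- ctrl.sign_off(): hands the job in, once; it reports no verdict.
The state is a dict: "clock": time; "joints": joint angles; "joint_velocities": joint speeds; "joint_torque": joint torques, N m; "position": TCP position; "eef_rot": TCP orientation; "force": force on the tool from outside, world axes, zero at the start; "wrist_torque": the same for the moment, N m; "grip_width": opening from 0.0 (shut) to 1.0 (fully open).
Only numpy, scipy, OpenCV 4.12 (cv2) and the standard library are available. Lean on these libraries where they do the work, as an engineer would, in place of code of your own. Each camera call takes 0.05 s, during which the arm holds its last target. There are 200 camera calls.

TASK

The cobble in the plaster press mould is ready to come out. First move the clay snail off the mould's lid onto the ware board; then break each locking plug free by twisting it anticlockwise until its bar is parallel to the lid's handle, draw it straight up and put it in the tray. When all plugs are in the tray, lift the lid off and lay it flat on the bare bench, handle up, and lastly put the cobble on the ware board too, leaving the jar and the pumpkin behind the mould alone.

Things in the scene. Friction and masses are not known exactly. Their poses are not given: they have to be found in the camera images.
- mould: White plaster press-mould bed, fixed to the bench: 236 mm along its x, 224 along its y, 50 high; origin at the centre of its underside. In its top, hidden under the lid, a rectangular cavity 84 mm (x) by 164 mm (y), its floor 10 mm above the bench. Four plug seats at x = +-80 mm, y = +-70 mm with brass lips; empty seats show a rubber foot. Low lid stops, 7 mm high, stand on its top.
- lid: Flat plywood lid of the mould, 108 mm (its x) by 210 mm (its y) by 10 mm, about 0.35 kg, origin at the centre of its underside; lies on the mould with its axes along the mould's. Upright grip block (the handle) at its centre: 14 mm thick along x, 40 mm long along y, from 10 to 44 mm above the underside. The bench is bare round (0.50, -0.445), right of the tray or board.
- clay_snail: Dry clay snail, 79 mm long along its y, 16 mm thick along x, 38 mm high, origin at the centre of its underside; stands on the lid near the +y end at the start, roughly along the mould's y.
- cobble: Clay cobble (smooth rounded pressing), 45 mm (its x) by 68 mm (its y) by 24 mm high, origin at the centre of its underside; lies in the mould's cavity, its long way roughly along the mould's x.
- tray: Shallow open wooden tray, loose, 0.9 kg, 260 mm (its x) by 110 mm (its y), 28 mm high, walls and floor 5 mm; origin at the centre of its underside. To the left or right of the mould.
- ware_board: Plywood ware board on two battens, fixed, 280 mm (its x) by 130 mm (its y), its top 20 mm above the bench; origin at the centre of its underside. On the other side of the mould from the tray.
- jar: Bystander: white jar with a blue cap, 81 mm across, 104 high, behind the mould; origin at the centre of its underside.
- clay_pumpkin: Bystander: clay pumpkin, 121 mm across, 103 high, behind the mould; origin at the centre of its underside.
- plug0: Tapered wooden locking plug, 65 mm high; origin at the centre of its underside, z up its axis. Two ears at the underside along its x (60 mm tip to tip, 8 thick), tapered shank 32 to 40 mm wide, flange 72 mm wide at 27.5-35 mm, upright grip bar at 35-65 mm: 56 mm long along x, 14 thick along y. Two or three of plug0..3 are present (others None). Seat: mould x -80, y -70 mm.
- plug1: Plug like plug0. All start seated, underside 34 mm above the bench, flange 10 mm over the lid's edge, ears bound under a lip by a sprung foot (about 8 N upward): a straight pull does not free it. The bar starts 0.95-1.25 rad clockwise (from above) of the lid handle's direction. Seat: mould x -80, y 70 mm.
- plug2: Plug like plug0. To free any plug: twist anticlockwise, 0.1-0.4 N m, until its bar (its x) is parallel to the mould's y within 0.15 rad; its ears then meet two slots, the sprung foot lifts it 6 mm if let, and it draws straight up (40 mm up is clear of the seat). Seat: mould x 80, y -70 mm.
- plug3: Plug like plug0. Seat: mould x 80, y 70 mm.
Things that resemble listed ones, but are neither listed nor needed, are in the scene too. Of the things like the clay_snail, leave any that is red; of the rest the larger one is meant.

How it is judged:
On the way, in this order (a step that is already met when the one before it is completed fails the run):
1. the snail is on the ware board, let go (x of clay_snail in the frame of ware_board between -0.135 and 0.135 m and y of clay_snail in the frame of ware_board between -0.06 and 0.06 m and z of clay_snail in the frame of ware_board between 0.012 and 0.042 m and linear speed of clay_snail below 0.03 m/s and contact force between the fingers and clay_snail below 0.3 N), for 0.2 s.
2. every plug present is in the tray, let go (x of plug0 in the frame of tray between -0.125 and 0.125 m and y of plug0 in the frame of tray between -0.05 and 0.05 m and z of plug0 in the frame of tray between 0 and 0.05 m and linear speed of each of plug0, plug1, plug2, plug3 below 0.03 m/s and x of plug1 in the frame of tray between -0.125 and 0.125 m and y of plug1 in the frame of tray between -0.05 and 0.05 m and z of plug1 in the frame of tray between 0 and 0.05 m and x of plug2 in the frame of tray between -0.125 and 0.125 m and y of plug2 in the frame of tray between -0.05 and 0.05 m and z of plug2 in the frame of tray between 0 and 0.05 m and x of plug3 in the frame of tray between -0.125 and 0.125 m and y of plug3 in the frame of tray between -0.05 and 0.05 m and z of plug3 in the frame of tray between 0 and 0.05 m and contact force between the fingers and plug0 below 0.3 N and contact force between the fingers and plug1 below 0.3 N and contact force between the fingers and plug2 below 0.3 N and contact force between the fingers and plug3 below 0.3 N), for 0.2 s.
3. the lid lies flat on the bench, let go (height (world z) of lid below 0.008 m and angle between lid's own z axis and vertical below 0.1 rad and linear speed of lid below 0.03 m/s and contact force between the fingers and lid below 0.3 N), for 0.2 s.
4. the cobble is on the ware board, let go (x of cobble in the frame of ware_board between -0.135 and 0.135 m and y of cobble in the frame of ware_board between -0.06 and 0.06 m and z of cobble in the frame of ware_board between 0.012 and 0.042 m and linear speed of cobble below 0.03 m/s and contact force between the fingers and cobble below 0.3 N), for 0.2 s.
At the end, for the whole second after the job is handed in: The snail and the cobble rest on the ware board (their origins over the board's top), every plug present rests inside the tray, the lid lies flat, handle up, on the bench itself (within 0.1 rad, underside within 8 mm of the bench); everything at rest (x of clay_snail in the frame of ware_board between -0.135 and 0.135 m and y of clay_snail in the frame of ware_board between -0.06 and 0.06 m and z of clay_snail in the frame of ware_board between 0.012 and 0.042 m and linear speed of each of clay_snail, cobble, plug0, plug1, plug2, plug3, lid below 0.03 m/s and x of cobble in the frame of ware_board between -0.135 and 0.135 m and y of cobble in the frame of ware_board between -0.06 and 0.06 m and z of cobble in the frame of ware_board between 0.012 and 0.042 m and x of plug0 in the frame of tray between -0.125 and 0.125 m and y of plug0 in the frame of tray between -0.05 and 0.05 m and z of plug0 in the frame of tray between 0 and 0.05 m and x of plug1 in the frame of tray between -0.125 and 0.125 m and y of plug1 in the frame of tray between -0.05 and 0.05 m and z of plug1 in the frame of tray between 0 and 0.05 m and x of plug2 in the frame of tray between -0.125 and 0.125 m and y of plug2 in the frame of tray between -0.05 and 0.05 m and z of plug2 in the frame of tray between 0 and 0.05 m and x of plug3 in the frame of tray between -0.125 and 0.125 m and y of plug3 in the frame of tray between -0.05 and 0.05 m and z of plug3 in the frame of tray between 0 and 0.05 m and height (world z) of lid below 0.008 m and angle between lid's own z axis and vertical below 0.1 rad); the robot touches nothing.
It fails at once if the jar or the pumpkin is moved more than 30 mm (distance of any of jar, clay_pumpkin from where it was at the start of the episode above 0.03 m).
Of plug0, plug1, plug2, plug3 only 2 to 3 are there at a start; the rules pass over those that are not, and their reading is None.
At some moment in a run one of clay_snail, tray may be knocked a few centimetres aside while the robot is not near it.
It also fails if it takes over 210 s, if anything falls off the work surface, if the arm or the gripper's body presses on something with over 40 N, if the wrist force passes 120 N, or if a joint passes its speed limit or range.

## Working session

There is one attempt and no reset: what is moved stays moved. The work goes in short steps, Python scripts to look and compute and a tool call to move; the robot and the scene stay as the last step left them, time stands still between calls to the robot, and variables do not carry over. Pictures are saved under pics/ and viewed, about 12 in all and at most 16, crops included, and the job is handed in when it is done.

Besides the shell and the picture viewer there is one more tool, called after ">>>" as name(argument=value, ...) on one line, values as JSON. jog_arm: Moves the arm, as the interface text tells. Its arguments: {"type":"object","properties":{"grip":{"type":"array"},"travel":{"type":"array"},"spin":{"type":"array"},"grip_force":{"type":"number"}},"required":["grip","travel","spin"]}

```bash
ls; mkdir -p pics
python3 - <<'E'
from rig import ctrl, viewer
import cv2,numpy as np
s=ctrl.read_state(); print({k:np.round(v,3).tolist() for k,v in s.items()}, ctrl.tip_extent)
for n in("scene","top"):
    cv2.imwrite(f"pics/{n}0.png",viewer.grab_frame(n)[...,::-1])
    m=viewer.camera_model(n); print(n,{k:np.round(v,3).tolist() for k,v in m.items()})
print(viewer.camera_model("wrist"))
E
```

```text
pics
{'clock': 0.0, 'joints': [-1.382, 0.379, 1.735, -0.0, 1.029, -0.033], 'joint_velocities': [0.0, -0.001, 0.001, 0.001, -0.0, -0.002], 'joint_torque': [-0.007, -76.373, -43.437, 0.065, 0.043, -0.0], 'position': [0.154, -0.682, 0.235], 'eef_rot': [2.105, 0.236, -2.105], 'force': [-0.17, 0.706, 0.088], 'wrist_torque': [0.027, -0.02, 0.064], 'grip_width': 1.003} 0.022
scene {'fx': 497.945, 'fy': 497.945, 'cx': 320.142, 'cy': 241.438, 'D': [-0.029, 0.0, 0.0, 0.0, 0.0], 'R': [[-0.815, -0.58, 0.001], [-0.227, 0.317, -0.921], [0.534, -0.75, -0.39]], 't': [0.443, 0.208, 0.728]}
top {'fx': 490.745, 'fy': 490.745, 'cx': 321.377, 'cy': 239.014, 'D': [-0.044, 0.0, 0.0, 0.0, 0.0], 'R': [[-0.003, -1.0, -0.01], [-0.999, 0.003, -0.049], [0.049, 0.01, -0.999]], 't': [-0.002, 0.548, 0.927]}
{'fx': 331.9001203427552, 'fy': 331.9001203427552, 'cx': 325.5530407165925, 'cy': 239.0905905337239, 'D': array([0.00483539, 0.        , 0.        , 0.        , 0.        ]), 'T_tool_cam': array([[ 6.19095036e-04, -2.58475425e-01,  9.66017635e-01,
        -1.48570592e-01],
       [ 9.99999772e-01,  4.19696112e-04, -5.28576028e-04,
         3.29712731e-04],
       [-2.68809933e-04,  9.66017742e-01,  2.58475626e-01,
        -7.32502479e-02],
       [ 0.00000000e+00,  0.00000000e+00,  0.00000000e+00,
         1.00000000e+00]])}
```

View pics/top0.png

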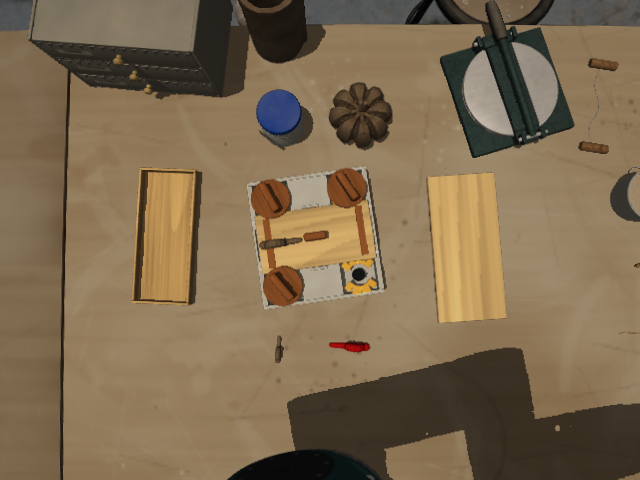

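View pics/scene0.png

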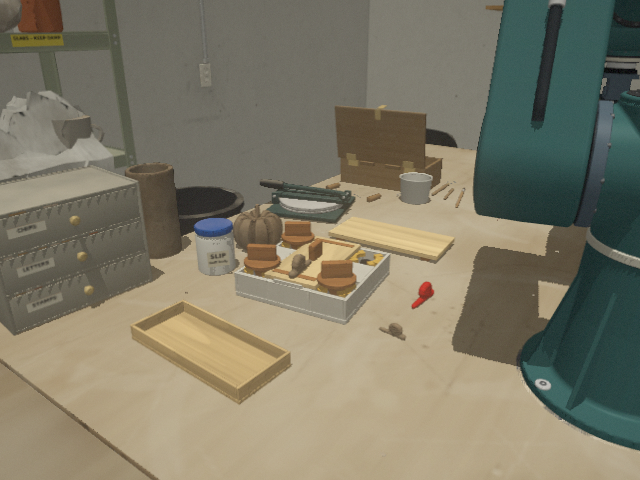

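```bash
cat > h.py <<'E'
import numpy as np, cv2
from rig import ctrl, viewer
from scipy.spatial.transform import Rotation as Ro
def ray(name,uv,z,pose=None):
    """pixels -> world points on plane z"""
    m=viewer.camera_model(name)
    K=np.array([[m['fx'],0,m['cx']],[0,m['fy'],m['cy']],[0,0,1]])
    p=cv2.undistortPoints(np.array(uv,float).reshape(-1,1,2),K,np.array(m['D'])).reshape(-1,2)
    d=np.c_[p,np.ones(len(p))]
    if name=='wrist':
        pos,Rt=pose; T=m['T_tool_cam']; R=Rt@T[:3,:3]; c=pos+Rt@T[:3,3]
    else:
        R=np.array(m['R']).T; c=-R@np.array(m['t'])
    d=d@R.T
    return c+d*((z-c[2])/d[:,2])[:,None]
def pose():
    s=ctrl.read_state(); return np.array(s['position']),Ro.from_rotvec(s['eef_rot']).as_matrix()
def save(im,fn,box=None,k=1):
    if box: x0,y0,x1,y1=box; im=im[y0:y1,x0:x1]
    cv2.imwrite(fn,cv2.resize(im[...,::-1],None,fx=k,fy=k,interpolation=cv2.INTER_CUBIC))
def togo(xyz,yaw):
    """tool-frame travel (mm) and spin to put TCP at xyz, with jaw axis (tool y) at world angle yaw (mod pi)"""
    p,R=pose(); t=R.T@(np.array(xyz)-p)*1000
    cur=np.arctan2(R[1,1],R[0,1]); d=(yaw-cur+np.pi/2)%np.pi-np.pi/2
    return np.round(t,1), round(float(-d),3), 'tilt x %s'%np.round(R[:,0],3), 'jaw yaw %.3f'%cur
E
python3 - <<'E'
from h import *
im=cv2.imread('pics/top0.png')[...,::-1]
save(im,'pics/crop1.png',(235,155,395,315),3.75)
p,R=pose(); print(np.round(R,3))
g=cv2.cvtColor(im,cv2.COLOR_RGB2HSV)
# mould corners by eye
for n,uv,z in [('mould',[(248,185),(367,167),(384,290),(264,307)],.05),('tray',[(141,168),(200,170),(194,304),(133,301)],.028),('board',[(428,177),(494,173),(506,319),(439,322)],.02),
 ('plugtop',[(271,198),(348,187),(283,286)],.1),('others',[(278,112)],.104),('pump',[(362,114)],.06)]:
    w=ray('top',uv,z); print(n,np.round(w,3).tolist(), np.round(w.mean(0),3), np.round(np.linalg.norm(np.diff(w,axis=0),axis=1),3))
E
```

```text
[[-0.     0.22  -0.976]
 [ 0.001 -0.976 -0.22 ]
 [-1.    -0.001 -0.   ]]
mould [[0.647, 0.132, 0.05], [0.679, -0.089, 0.05], [0.452, -0.118, 0.05], [0.422, 0.102, 0.05]] [0.55  0.007 0.05 ] [0.223 0.229 0.222]
tray [[0.685, 0.343, 0.028], [0.68, 0.228, 0.028], [0.425, 0.237, 0.028], [0.431, 0.354, 0.028]] [0.555 0.29  0.028] [0.114 0.255 0.117]
board [[0.666, -0.208, 0.02], [0.673, -0.335, 0.02], [0.395, -0.353, 0.02], [0.39, -0.225, 0.02]] [ 0.531 -0.28   0.02 ] [0.127 0.279 0.128]
plugtop [[0.616, 0.084, 0.1], [0.634, -0.051, 0.1], [0.462, 0.063, 0.1]] [0.571 0.032 0.1  ] [0.136 0.206]
others [[0.767, 0.072, 0.104]] [0.767 0.072 0.104] []
pump [[0.776, -0.079, 0.06]] [ 0.776 -0.079  0.06 ] []
```

View pics/crop1.png

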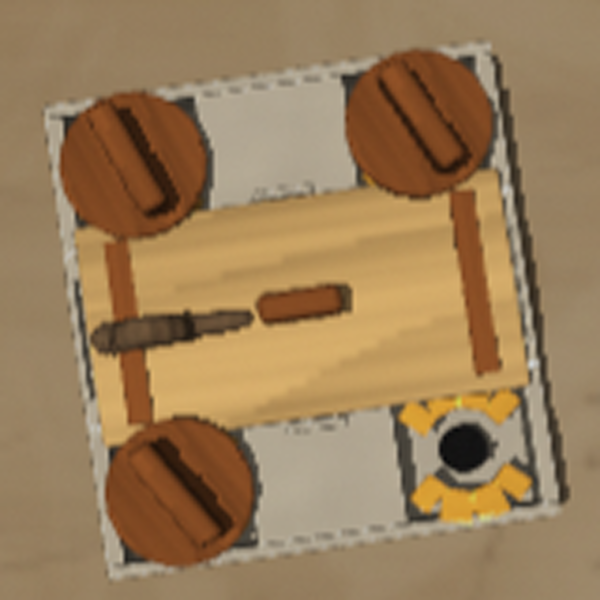

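The candidates like the snail are the grey one on the lid at px (281,243), about 79 mm long; a small grey one at (279,348), about half that; and a red one at (350,346). The one on the lid is the larger of the two that aren't red, and the crop confirms it. Plugs 3, 2 and 1 are present at (271,198), (348,187) and (283,286). Seat 0 is empty.

Run:
```python
from h import *
c=lambda x,y:(235+x/3.75-.37,155+y/3.75-.37)
w=ray('top',[c(92,340),c(252,317),c(150,331)],.085); print(w.round(4).tolist(),'len',np.linalg.norm(w[0]-w[1]), 'yaw',np.arctan2(*(w[0]-w[1])[[1,0]]))
e=ray('top',[c(262,309),c(345,296)],.094);print('handle',e.mean(0),np.arctan2(*(e[0]-e[1])[[1,0]]))
for n,a,b in(('3',(97,112),(152,212)),('2',(390,70),(447,166)),('1',(140,455),(212,542))):
    v=ray('top',[c(*a),c(*b)],.099); print(n,v.mean(0).round(4),'bar yaw',np.arctan2(*(v[0]-v[1])[[1,0]]),np.linalg.norm(v[0]-v[1]))
im=cv2.imread('pics/top0.png'); print(togo([w[2][0],w[2][1],.16],.135))
```

```text
[[0.5335, 0.1063, 0.085], [0.5441, 0.0307, 0.085], [0.5376, 0.0789, 0.085]] len 0.07639917614391659 yaw 1.7104219157438436
handle [0.55036825 0.00614529 0.094     ] 1.7230547628753135
3 [0.6161 0.0895 0.099 ] bar yaw 0.5027119811904243 0.053757658860910974
2 [ 0.6362 -0.0478  0.099 ] bar yaw 0.5271809476141055 0.052351290770623005
1 [0.4595 0.0653 0.099 ] bar yaw 0.6930428638637769 0.05224732472028355
(array([  76. , -658.3, -541.8]), -1.484, 'tilt x [-0.     0.001 -1.   ]', 'jaw yaw -1.349')
```

>>> jog_arm(grip=[50,50,50,50,50,50,50,50,50,50,50,50], travel=[[0,-38,-31],[0,-38,-31],[0,-38,-31],[0,-38,-31],[0,-38,-31],[0,-38,-31],[0,-38,-31],[0,-38,-31],[0,-38,-31],[0,-38,-31],[0,-38,-31],[0,-38,-31]], spin=[0,0,0,0,0,0,0,0,0,0,0,0], grip_force=15)

```text
clock: 1.3
position: [0.4178, -0.1467, 0.2335]
eef_rot: [2.11, 0.227, -2.11]
force: [0.8, -0.2, -0.1]
grip_width: 0.549
```

>>> jog_arm(grip=[50,50,50,50,50,50,50,50,50,50], travel=[[0,0,0],[0,0,0],[0,0,0],[0,0,0],[0,0,0],[0,0,0],[0,0,0],[0,0,0],[0,0,0],[0,0,0]], spin=[-0.149,-0.149,-0.149,-0.149,-0.149,-0.149,-0.149,-0.149,-0.149,-0.149])

```text
clock: 2.3
position: [0.4185, -0.1389, 0.2321]
eef_rot: [1.102, 1.279, -1.101]
force: [0.4, 0.7, 0.1]
grip_width: 0.549
```

Run:
```python
from h import *
print(togo([.5376,.0789,.13],.135),pose()[0])
```

```text
(array([ 102.5,  149.8, -197.8]), 0.011, 'tilt x [-0.003  0.003 -1.   ]', 'jaw yaw 0.146') [ 0.41851521 -0.13892291  0.23208055]
```

>>> jog_arm(grip=[50,50,50,50,50,50,50,50,50], travel=[[0,30,-39.5],[0,30,-39.5],[0,30,-39.5],[0,30,-39.5],[0,30,-39.5],[30,0,0],[40,0,0],[0,0,0],[0,0,0]], spin=[0,0,0,0,0,0.01,0,0,0])

```text
clock: 3.2
position: [0.5399, 0.0861, 0.1616]
eef_rot: [1.104, 1.277, -1.1]
force: [0.2, -0.6, 1.3]
grip_width: 0.548
```

Run:
```python
from h import *
p=pose(); np.savez('p1.npz',p=p[0],R=p[1]); save(viewer.grab_frame('wrist'),'pics/w1.png')
print(togo([.5376,.0789,.094],.135),p[0])
```

```text
(array([67.7, -3.1,  6.8]), 0.009, 'tilt x [-0.     0.003 -1.   ]', 'jaw yaw 0.144') [0.53993749 0.08605002 0.16164154]
```

View pics/w1.png

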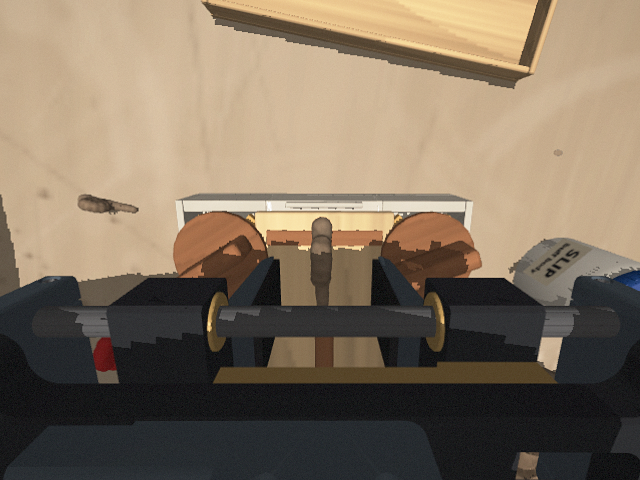

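>>> jog_arm(grip=[50,50,50,0,0,0,0,0], travel=[[30,-3,2],[30,0,0],[11,0,0],[0,0,0],[0,0,0],[0,0,0],[0,0,0],[0,0,0]], spin=[0,0,0,0,0,0,0,0], grip_force=12)

```text
clock: 4.05
position: [0.5437, 0.0825, 0.1013]
eef_rot: [1.114, 1.264, -1.092]
force: [-0.1, 0.4, 0.2]
grip_width: 0.185
```

>>> jog_arm(grip=[0,0,0,0,0,0], travel=[[-15,0,0],[-25,0,0],[-25,0,0],[-25,0,0],[-15,0,0],[0,0,0]], spin=[0,0,0,0,0,0])

```text
clock: 4.65
position: [0.5421, 0.0822, 0.2161]
eef_rot: [1.115, 1.263, -1.09]
force: [1.0, 0.5, -0.7]
grip_width: 0.17
```

Run:
```python
from h import *
print(togo([.59,-.285,.15],.135),pose()[0],ctrl.read_state()['grip_width']*91.2)
save(viewer.grab_frame('wrist'),'pics/w2.png',(150,150,500,400),1.5)
```

```text
(array([ 65. ,  -5.7, 370.4]), 0.007, 'tilt x [ 0.017  0.005 -1.   ]', 'jaw yaw 0.142') [0.54212344 0.08219365 0.21605898] 15.509066891934808
```

View pics/w2.png

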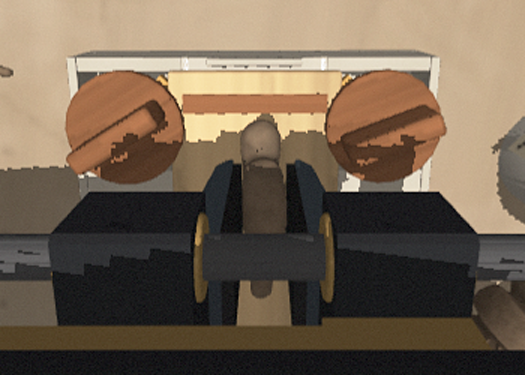

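>>> jog_arm(grip=[0,0,0,0,0,0,0,0,0,0], travel=[[0,0,20],[0,-1,40],[0,-1,45],[0,-1,45],[0,-1,45],[0,-1,45],[0,-1,45],[0,0,45],[0,0,30],[0,0,10]], spin=[0,0,0,0,0,0,0,0,0,0])

```text
clock: 5.7
position: [0.5855, -0.2968, 0.2057]
eef_rot: [1.11, 1.275, -1.092]
force: [-0.4, 0.2, -1.2]
grip_width: 0.168
```

Run:
```python
from h import *
print(togo([.59,-.285,.063],.135),pose()[0],ctrl.read_state()['grip_width']*91.2)
save(viewer.grab_frame('wrist'),'pics/w3.png')
```

```text
(array([142.8,   5.1, -10. ]), 0.011, 'tilt x [ 0.007  0.008 -1.   ]', 'jaw yaw 0.146') [ 0.58546199 -0.2968009   0.20572148] 15.295134784839684
```

>>> jog_arm(grip=[0,0,0,0,0,0,0], travel=[[20,5,-10],[40,0,0],[40,0,0],[20,0,0],[10,0,0],[0,0,0],[0,0,0]], spin=[0,0,0,0,0,0,0])

```text
clock: 6.45
position: [0.5886, -0.2785, 0.0701]
eef_rot: [1.109, 1.28, -1.091]
force: [-0.5, 0.4, 0.2]
grip_width: 0.171
```

>>> jog_arm(grip=[0,0,0,0,0], travel=[[4,0,0],[3,0,0],[3,0,0],[0,0,0],[0,0,0]], spin=[0,0,0,0,0])

```text
clock: 6.95
position: [0.5906, -0.2791, 0.0632]
eef_rot: [1.109, 1.274, -1.089]
force: [-0.2, -0.5, -1.1]
grip_width: 0.171
```

>>> jog_arm(grip=[0,0,0,0], travel=[[2,0,0],[2,0,0],[1,0,0],[0,0,0]], spin=[0,0,0,0])

```text
clock: 7.35
position: [0.5912, -0.2797, 0.0611]
eef_rot: [1.109, 1.274, -1.089]
force: [-0.9, 0.6, -1.0]
grip_width: 0.171
```

>>> jog_arm(grip=[0,0,0], travel=[[3,0,0],[2,0,0],[0,0,0]], spin=[0,0,0])

```text
clock: 7.65
position: [0.5913, -0.2804, 0.0579]
eef_rot: [1.108, 1.274, -1.09]
force: [-0.4, -0.0, 0.1]
grip_width: 0.169
```

Run:
```python
from h import *
print(pose()[0],ctrl.read_state()['force'])
a=viewer.grab_frame('scene')[180:300,280:480]; b=viewer.grab_frame('wrist')[150:390,120:520]
a=cv2.resize(a,(600,360)); b=cv2.resize(b,(400,240))
c=np.zeros((600,600,3),np.uint8); c[:360]=a; c[360:,:400]=b
save(c,'pics/c4.png')
```

```text
[ 0.59130915 -0.2803523   0.05792128] [-0.35913137 -0.0411382   0.06615568]
```

View pics/c4.png

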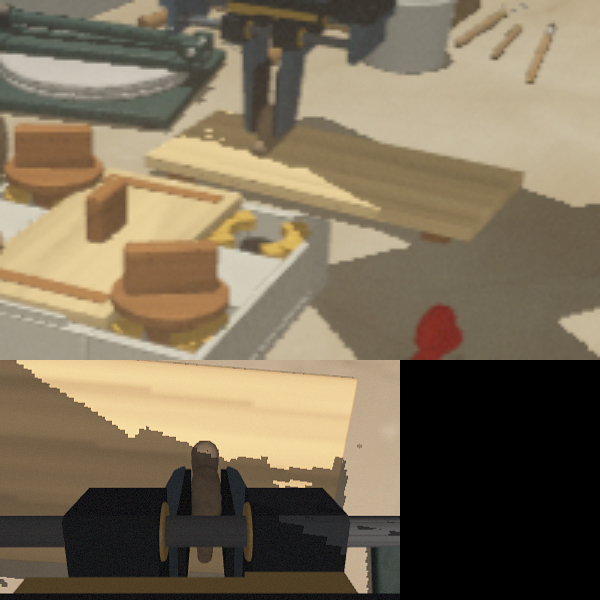

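>>> jog_arm(grip=[0,0,0,0], travel=[[3,0,0],[3,0,0],[2,0,0],[0,0,0]], spin=[0,0,0,0])

```text
clock: 8.15
position: [0.5911, -0.2811, 0.0515]
eef_rot: [1.107, 1.275, -1.09]
force: [-0.0, 0.2, -0.3]
grip_width: 0.172
```

>>> jog_arm(grip=[0,0,0,0], travel=[[2,0,0],[2,0,0],[2,0,0],[0,0,0]], spin=[0,0,0,0])

```text
clock: 8.55
position: [0.5915, -0.2819, 0.0475]
eef_rot: [1.106, 1.275, -1.091]
force: [0.6, -0.1, -0.5]
grip_width: 0.169
```

>>> jog_arm(grip=[0,0,0], travel=[[2,0,0],[2,0,0],[0,0,0]], spin=[0,0,0])

```text
clock: 8.85
position: [0.5917, -0.2824, 0.0446]
eef_rot: [1.105, 1.275, -1.091]
force: [0.3, -0.4, 0.0]
grip_width: 0.17
```

Run:
```python
from h import *
print(pose()[0],ctrl.read_state()['force'])
a=viewer.grab_frame('scene')[190:260,330:430]
save(a,'pics/c5.png',None,6)
```

```text
[ 0.591729   -0.28239099  0.04459098] [ 0.31356196 -0.39385109  0.00250266]
```

View pics/c5.png

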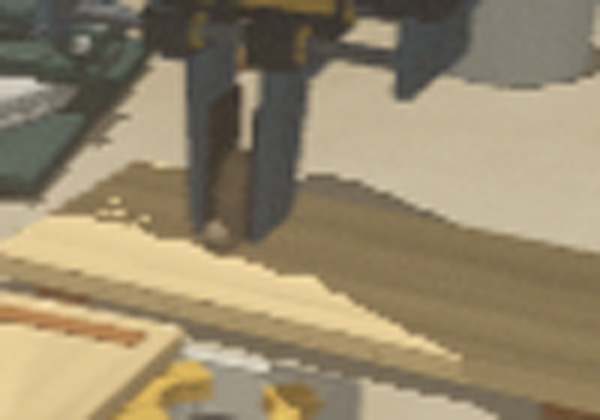

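>>> jog_arm(grip=[24,35,45,45,45,45,45,45], travel=[[0,0,0],[0,0,0],[0,0,0],[-25,0,0],[-40,0,0],[-40,0,0],[-30,0,0],[0,0,0]], spin=[0,0,0,0,0,0,0,0])

```text
clock: 9.7
position: [0.5902, -0.2824, 0.1817]
eef_rot: [1.105, 1.278, -1.091]
force: [0.9, -0.5, -0.5]
grip_width: 0.493
```

Run:
```python
from h import *
p,R=pose();print(p)
im=viewer.grab_frame('wrist'); np.savez('p2.npz',p=p,R=R)
a=viewer.grab_frame('scene')[180:260,320:460]
c=np.zeros((600,560,3),np.uint8); c[:320]=cv2.resize(a,(560,320)); c[320:]=cv2.resize(im[150:390,80:560],(560,280))
save(c,'pics/c6.png')
print(togo([.6375,-.0515,.17],.53-np.pi/2))
```

```text
[ 0.59020281 -0.2824373   0.18166414]
(array([  10.1,   82.7, -220.1]), 1.191, 'tilt x [ 0.     0.009 -1.   ]', 'jaw yaw 0.150')
```

View pics/c6.png

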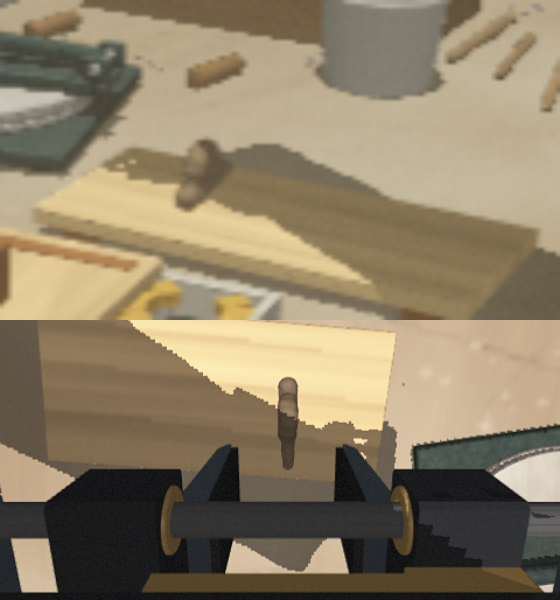

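>>> jog_arm(grip=[45,45,45,45,45,45], travel=[[0,16.5,-44],[0,16.5,-44],[0,16.5,-44],[0,16.5,-44],[0,16,-40],[0,0,0]], spin=[0,0,0,0,0,0])

```text
clock: 10.4
position: [0.6347, -0.0482, 0.17]
eef_rot: [1.105, 1.291, -1.103]
force: [0.1, -0.4, -1.0]
grip_width: 0.495
```

>>> jog_arm(grip=[45,45,45,45,45,45,45,45,45], travel=[[0,0,0],[0,0,0],[0,0,0],[0,0,0],[0,0,0],[0,0,0],[0,0,0],[0,0,0],[0,0,0]], spin=[0.149,0.149,0.149,0.149,0.149,0.149,0.149,0.149,0])

```text
clock: 11.3
position: [0.6266, -0.0487, 0.1538]
eef_rot: [1.915, 0.529, -1.971]
force: [0.2, -1.2, -0.1]
grip_width: 0.492
```

Run:
```python
from h import *
print(pose()[0],togo([.637,-.05,.092],.53-np.pi/2))
```

```text
[ 0.62658114 -0.04870213  0.15375748] (array([61.4,  8. , -9.8]), -0.02, 'tilt x [-0.033  0.014 -0.999]', 'jaw yaw -1.061')
```

>>> jog_arm(grip=[45,45,45,45,45], travel=[[15,8,-10],[20,0,0],[10,0,0],[0,0,0],[0,0,0]], spin=[-0.02,0,0,0,0])

```text
clock: 11.8
position: [0.6358, -0.0514, 0.1032]
eef_rot: [1.888, 0.564, -1.953]
force: [-0.2, -0.3, -0.0]
grip_width: 0.494
```

Run:
```python
from h import *
p,R=pose();print(p,togo([.637,-.05,.092],.53-np.pi/2))
save(viewer.grab_frame('wrist'),'pics/w7.png',(100,130,560,430),1.5)
```

```text
[ 0.63576533 -0.05142553  0.10320989] (array([11.2, -0.2, -2.1]), 0.018, 'tilt x [-0.038  0.014 -0.999]', 'jaw yaw -1.023')
```

View pics/w7.png

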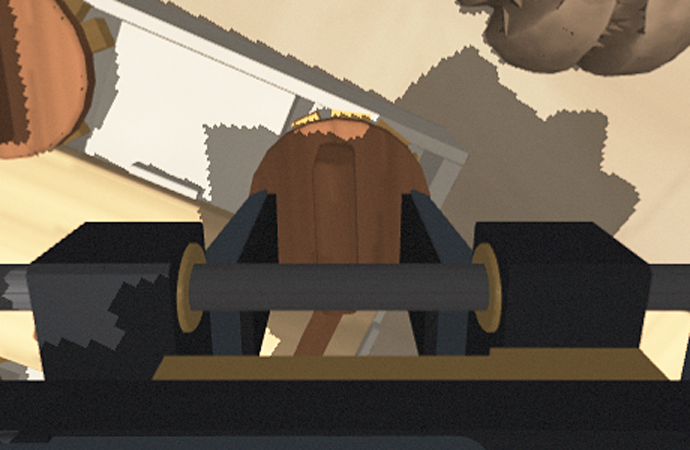

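>>> jog_arm(grip=[45,45,10,0,0,0,0], travel=[[5,0,0],[4,0,-2],[0,0,0],[0,0,0],[0,0,0],[0,0,0],[0,0,0]], spin=[0,0,0,0,0,0,0], grip_force=35)

```text
clock: 12.55
position: [0.6385, -0.0503, 0.0958]
eef_rot: [1.89, 0.563, -1.948]
force: [1.0, -1.1, -3.3]
grip_width: 0.149
```

>>> jog_arm(grip=[0,0,0,0,0], travel=[[0,0,0],[0,0,0],[0,0,0],[0,0,0],[0,0,0]], spin=[-0.08,-0.08,-0.08,0,0])

```text
clock: 13.05
position: [0.6387, -0.051, 0.0957]
eef_rot: [1.736, 0.764, -1.786]
force: [1.4, 0.4, -2.0]
grip_width: 0.15
```

Run:
```python
from h import *
p,R=pose();s=ctrl.read_state();print(p,togo([.637,-.05,.092],.137),s['force'],s['wrist_torque'],s['grip_width'])
```

```text
[ 0.63868003 -0.05098291  0.09565164] (array([ 3.7, -1.8,  0.4]), -0.912, 'tilt x [-0.033  0.013 -0.999]', 'jaw yaw -0.775') [ 1.44703346  0.36037341 -2.04310901] [-0.21094685 -0.15352914  0.10143605] 0.15038325423962667
```

>>> jog_arm(grip=[0,0,0,0,0,0,0,0,0,0], travel=[[0,0,0],[0,0,0],[0,0,0],[0,0,0],[0,0,0],[0,0,0],[0,0,0],[0,0,0],[0,0,0],[0,0,0]], spin=[-0.11,-0.11,-0.11,-0.11,-0.11,-0.11,-0.11,-0.08,0,0])

```text
clock: 14.05
position: [0.6421, -0.0528, 0.0973]
eef_rot: [1.141, 1.275, -1.158]
force: [-2.1, -0.2, 5.0]
grip_width: 0.151
```

Run:
```python
from h import *
p,R=pose();s=ctrl.read_state();print(p,togo([.637,-.05,.092],.137),s['force'],s['wrist_torque'],s['grip_width'])
```

```text
[ 0.64213154 -0.05275706  0.09725695] (array([ 5.4, -4.7, -3.1]), -0.05, 'tilt x [-0.025  0.01  -1.   ]', 'jaw yaw 0.087') [-2.10538628 -0.18043415  5.02169689] [-0.2073714   0.43078719 -0.02875572] 0.15065947060474666
```

>>> jog_arm(grip=[0,0,0,0,0,0], travel=[[0,0,0],[0,0,0],[-5,0,0],[-5,0,0],[-5,0,0],[0,0,0]], spin=[-0.06,0,0,0,0,0])

```text
clock: 14.65
position: [0.6426, -0.0526, 0.1147]
eef_rot: [1.103, 1.299, -1.118]
force: [1.1, -1.0, -1.2]
grip_width: 0.153
```

Run:
```python
from h import *
p,R=pose();s=ctrl.read_state();print(p,togo([.637,-.05,.092],.137),s['force'],s['wrist_torque'],s['grip_width'])
```

```text
[ 0.6426353  -0.05264558  0.1147475 ] (array([22.9, -4.7, -3.1]), 0.002, 'tilt x [-0.025  0.011 -1.   ]', 'jaw yaw 0.139') [ 1.11979778 -0.98858727 -1.226351  ] [ 0.00093789 -0.18696699  0.03416758] 0.15346924963362502
```

>>> jog_arm(grip=[0,0,0,0,0,0], travel=[[-10,0,0],[-20,0,0],[-25,0,0],[-25,0,0],[-5,0,0],[0,0,0]], spin=[0,0,0,0,0,0])

```text
clock: 15.25
position: [0.644, -0.0534, 0.2038]
eef_rot: [1.104, 1.3, -1.12]
force: [-0.4, -0.1, -1.7]
grip_width: 0.153
```

```bash
cat >> h.py <<'E'
def traybox():
    """tray by frame difference-free yellow-wood mask in left region of top view"""
    im=viewer.grab_frame('top'); g=cv2.GaussianBlur(im,(3,3),0)
    hsv=cv2.cvtColor(g,cv2.COLOR_RGB2HSV)
    m=((hsv[...,1]>95)&(hsv[...,0]<30)).astype(np.uint8)*255; m[:,215:]=0; m[:100]=0;m[:,:70]=0
    m=cv2.morphologyEx(m,cv2.MORPH_CLOSE,np.ones((5,5)))
    c=max(cv2.findContours(m,cv2.RETR_EXTERNAL,cv2.CHAIN_APPROX_NONE)[0],key=cv2.contourArea)
    w=ray('top',cv2.boxPoints(cv2.minAreaRect(c)),.028)
    return im,w.mean(0),w,np.linalg.norm(np.diff(w,axis=0),axis=1)
E
python3 - <<'E'
from h import *
im,c,w,l=traybox(); cv2.imwrite('pics/top1.png',im[...,::-1]); print(c,w.round(3),l)
d=cv2.absdiff(im,cv2.imread('pics/top0.png')[...,::-1])[150:320,110:225]; print('changed px near tray',(d.max(2)>40).sum())
p,R=pose();s=ctrl.read_state();print(p,togo([.635,.288,.2],.137),s['force'],s['grip_width'])
E
```

```text
[0.55520682 0.29300655 0.028     ] [[0.427 0.359 0.028]
 [0.691 0.348 0.028]
 [0.683 0.226 0.028]
 [0.42  0.238 0.028]] [0.26421612 0.12266334 0.26277271]
changed px near tray 17755
[ 0.64395757 -0.05339937  0.20348251] (array([   7.5,   38. , -339.3]), 0.001, 'tilt x [-0.027  0.011 -1.   ]', 'jaw yaw 0.138') [ 0.06868436  0.16383991 -1.04475396] 0.15502902217989006
```

>>> jog_arm(grip=[0,0,0,0,0,0,0,0,0,0], travel=[[0,2,-20],[0,5,-40],[0,5,-45],[0,5,-45],[0,5,-45],[0,5,-45],[0,5,-45],[0,4,-35],[0,2,-15],[0,0,0]], spin=[0,0,0,0,0,0,0,0,0,0])

```text
clock: 16.3
position: [0.6297, 0.2944, 0.1924]
eef_rot: [1.096, 1.308, -1.136]
force: [0.2, -0.7, -2.0]
grip_width: 0.151
```

Run:
```python
from h import *
p,R=pose();s=ctrl.read_state();print(p,togo([.635,.288,.075],.137),s['force'],s['grip_width'])
```

```text
[0.62972855 0.29441494 0.19235603] (array([117. ,   9.3,   8.6]), -0.003, 'tilt x [-0.043  0.007 -0.999]', 'jaw yaw 0.134') [ 0.16399914 -0.7367895  -2.03968219] 0.15133180704232008
```

>>> jog_arm(grip=[0,0,0,0,0,0], travel=[[20,9,8],[35,0,0],[35,0,0],[20,0,0],[5,0,0],[0,0,0]], spin=[0,0,0,0,0,0])

```text
clock: 16.9
position: [0.6343, 0.2808, 0.0698]
eef_rot: [1.095, 1.308, -1.142]
force: [0.9, 0.4, -1.1]
grip_width: 0.151
```

Run:
```python
from h import *
p,R=pose();s=ctrl.read_state();print(p,togo([.635,.288,.068],.137),s['force'],s['grip_width'])
save(viewer.grab_frame('wrist'),'pics/w8.png',(100,100,560,430),1.5)
```

```text
[0.63427576 0.28084089 0.06984391] (array([ 1.8,  1.7, -7. ]), -0.006, 'tilt x [-0.047  0.005 -0.999]', 'jaw yaw 0.131') [ 0.86250641  0.44435021 -1.08858742] 0.1506892458317124
```

View pics/w8.png

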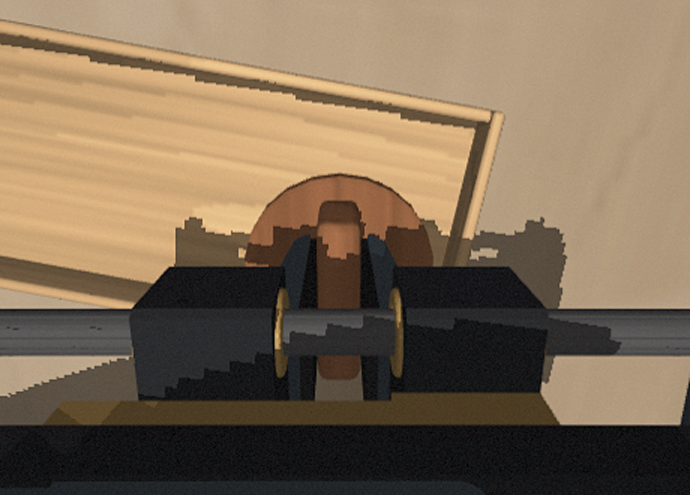

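>>> jog_arm(grip=[0,0,0,20,32,40,40,40,40,40,40], travel=[[0,1,-7],[2,0,0],[1,0,0],[0,0,0],[0,0,0],[0,0,0],[-10,0,0],[-30,0,0],[-40,0,0],[-40,0,0],[0,0,0]], spin=[0,0,0,0,0,0,0,0,0,0,0])

```text
clock: 18.05
position: [0.6421, 0.2883, 0.1986]
eef_rot: [1.1, 1.305, -1.137]
force: [0.3, 0.4, 0.0]
grip_width: 0.438
```

Run:
```python
from h import *
p,R=pose();s=ctrl.read_state();print(p,togo([.618,.0865,.19],.49-np.pi/2),s['force'],s['joints'])
im,c,w,l=traybox(); cv2.imwrite('pics/top2.png',im[...,::-1]); print(c,l)
```

```text
[0.64211014 0.28828135 0.19859895] (array([  8.2, -49.9, 197. ]), 1.212, 'tilt x [-0.041  0.007 -0.999]', 'jaw yaw 0.131') [0.31202892 0.39061467 0.03126722] [0.38121186 0.43904263 1.72411125 0.02574328 1.01409397 0.23657922]
[0.62017966 0.2861294  0.028     ] [0.17229296 0.39268037 0.16821344]
```

>>> jog_arm(grip=[45,45,45,45,45,45,45], travel=[[0,-8,30],[0,-10,40],[0,-10,40],[0,-10,40],[0,-8,35],[0,-4,12],[0,0,0]], spin=[0,0,0,0,0,0,0])

```text
clock: 18.8
position: [0.6132, 0.0797, 0.1924]
eef_rot: [1.094, 1.31, -1.141]
force: [-0.7, 0.4, 0.6]
grip_width: 0.492
```

>>> jog_arm(grip=[45,45,45,45,45,45,45,45,45,45,45,45], travel=[[0,0,0],[0,0,0],[0,0,0],[0,0,0],[0,0,0],[0,0,0],[0,0,0],[0,0,0],[0,0,0],[0,0,0],[0,0,0],[0,0,0]], spin=[0.11,0.11,0.11,0.11,0.11,0.11,0.11,0.11,0.11,0.11,0.11,0])

```text
clock: 20.0
position: [0.6128, 0.0955, 0.1879]
eef_rot: [1.925, 0.475, -2.028]
force: [-0.4, 0.9, -0.4]
grip_width: 0.493
```

Run:
```python
from h import *
p,R=pose();s=ctrl.read_state();print(p,togo([.618,.0875,.105],.50-np.pi/2),s['force'])
```

```text
[0.61280432 0.09554237 0.18794112] (array([82.5, 12. , -4.9]), -0.048, 'tilt x [-0.054  0.007 -0.999]', 'jaw yaw -1.118') [-0.43966869  0.85306566 -0.3924291 ]
```

>>> jog_arm(grip=[45,45,45,45,45], travel=[[20,12,-5],[30,0,0],[25,0,0],[5,0,0],[0,0,0]], spin=[-0.045,0,0,0,0])

```text
clock: 20.5
position: [0.6196, 0.0921, 0.1054]
eef_rot: [1.887, 0.535, -1.985]
force: [-0.3, 0.3, 0.2]
grip_width: 0.491
```

Run:
```python
from h import *
p,R=pose();s=ctrl.read_state();print(p,togo([.618,.0875,.095],.50-np.pi/2),s['force'])
save(viewer.grab_frame('wrist'),'pics/w9.png',(100,130,560,430),1.5)
```

```text
[0.61957746 0.09205483 0.1054179 ] (array([10.5,  3.5,  3.2]), 0.019, 'tilt x [-0.052  0.007 -0.999]', 'jaw yaw -1.052') [-0.2916637   0.34186986  0.22215334]
```

View pics/w9.png

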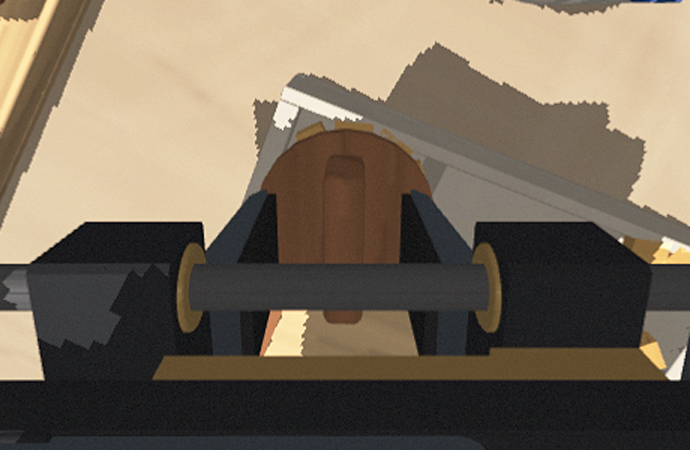

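>>> jog_arm(grip=[45,45,10,0,0,0,0], travel=[[5,3,3],[5,0,0],[0,0,0],[0,0,0],[0,0,0],[0,0,0],[0,0,0]], spin=[0,0,0,0,0,0,0])

```text
clock: 21.25
position: [0.62, 0.0882, 0.0991]
eef_rot: [1.892, 0.536, -1.979]
force: [-0.2, 0.5, -2.4]
grip_width: 0.152
```

>>> jog_arm(grip=[0,0,0,0,0,0,0,0,0,0,0,0], travel=[[0,0,0],[0,0,0],[0,0,0],[0,0,0],[0,0,0],[0,0,0],[0,0,0],[0,0,0],[0,0,0],[0,0,0],[0,0,0],[0,0,0]], spin=[-0.08,-0.11,-0.11,-0.11,-0.11,-0.11,-0.11,-0.11,-0.11,-0.11,0,0])

```text
clock: 22.45
position: [0.6225, 0.0858, 0.1]
eef_rot: [1.144, 1.274, -1.188]
force: [-2.4, -0.7, 5.6]
grip_width: 0.151
```

Run:
```python
from h import *
p,R=pose();s=ctrl.read_state();print(p,togo([.618,.0875,.095],.137),s['force'],s['wrist_torque'],s['grip_width'])
```

```text
[0.6224851  0.08582496 0.10003755] (array([ 5.2, -4.2, -1.9]), -0.071, 'tilt x [-0.042  0.004 -0.999]', 'jaw yaw 0.066') [-2.39776811 -0.73112796  5.61474546] [-0.09256864  0.46481245  0.00800388] 0.1505905653539313
```

>>> jog_arm(grip=[0,0,0,0,0,0], travel=[[0,0,0],[0,0,0],[-5,0,0],[-5,0,0],[-5,0,0],[0,0,0]], spin=[-0.075,0,0,0,0,0])

```text
clock: 23.05
position: [0.6236, 0.0857, 0.1174]
eef_rot: [1.088, 1.308, -1.128]
force: [0.0, -0.1, -0.7]
grip_width: 0.151
```

Run:
```python
from h import *
p,R=pose();s=ctrl.read_state();print(p,togo([.618,.0875,.095],.137),s['force'],s['wrist_torque'],s['grip_width'])
```

```text
[0.62358391 0.08572238 0.11738288] (array([22.6, -4.4, -2.3]), 0.007, 'tilt x [-0.041  0.004 -0.999]', 'jaw yaw 0.144') [ 0.04741398 -0.05593621 -0.7174198 ] [ 0.0214872  -0.17505074 -0.01207861] 0.1505538988450441
```

>>> jog_arm(grip=[0,0,0,0,0,0], travel=[[-10,0,0],[-20,0,0],[-25,0,0],[-25,0,0],[-5,0,0],[0,0,0]], spin=[0,0,0,0,0,0])

```text
clock: 23.65
position: [0.6265, 0.0853, 0.2066]
eef_rot: [1.087, 1.309, -1.129]
force: [-0.2, 0.7, -2.2]
grip_width: 0.155
```

Run:
```python
from h import *
p,R=pose();s=ctrl.read_state();print(p,togo([.554,.29,.2],.137),s['force'],s['grip_width'])
im,c,w,l=traybox(); cv2.imwrite('pics/top3.png',im[...,::-1]); print(c,w.round(3).tolist(),l)
g=im.copy(); save(g,'pics/top3c.png',(100,90,400,330),2)
```

```text
[0.62645079 0.08525338 0.20656807] (array([  10.4,  -42.1, -212.9]), 0.007, 'tilt x [-0.042  0.004 -0.999]', 'jaw yaw 0.144') [-0.21853585  0.6907591  -2.1838423 ] 0.15465146334720145
[0.58269687 0.33330814 0.028     ] [[0.48, 0.356, 0.028], [0.688, 0.347, 0.028], [0.685, 0.31, 0.028], [0.478, 0.319, 0.028]] [0.20812222 0.03706459 0.20774272]
```

View pics/top3c.png

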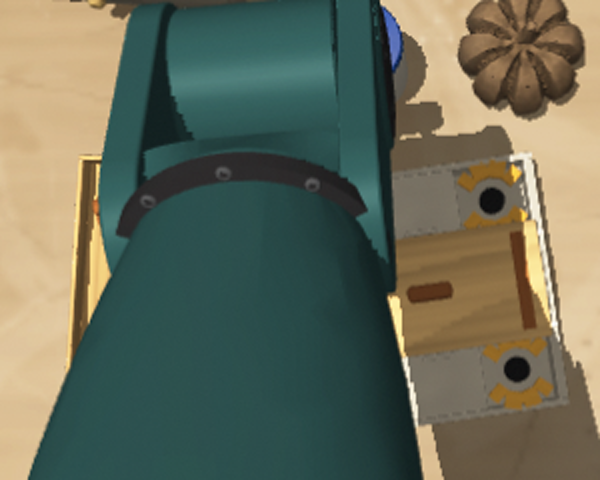

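>>> jog_arm(grip=[0,0,0,0,0,0,0], travel=[[0,-5,-25],[0,-8,-40],[0,-9,-43],[0,-9,-43],[0,-7,-38],[0,-4,-20],[0,0,0]], spin=[0,0,0,0,0,0,0])

```text
clock: 24.4
position: [0.5488, 0.2912, 0.2004]
eef_rot: [1.082, 1.314, -1.141]
force: [0.6, -0.2, -1.5]
grip_width: 0.152
```

Run:
```python
from h import *
p,R=pose();s=ctrl.read_state();print(p,togo([.554,.29,.075],.137),s['force'],s['grip_width'])
```

```text
[0.54875126 0.29116084 0.20039583] (array([124.9,  11.6,   2.8]), 0.004, 'tilt x [-0.053  0.    -0.999]', 'jaw yaw 0.141') [ 0.59038545 -0.23332792 -1.47918068] 0.1524684855502159
```

>>> jog_arm(grip=[0,0,0,0,0,0,0], travel=[[20,11,0],[35,0,0],[35,0,0],[20,0,0],[8,0,0],[0,0,0],[0,0,0]], spin=[0,0,0,0,0,0,0])

```text
clock: 25.1
position: [0.5526, 0.2883, 0.0733]
eef_rot: [1.078, 1.315, -1.146]
force: [0.5, -0.1, -0.7]
grip_width: 0.153
```

Run:
```python
from h import *
p,R=pose();s=ctrl.read_state();print(p,togo([.554,.29,.07],.137),s['force'],s['grip_width'])
```

```text
[0.55260244 0.28834918 0.07326613] (array([ 3.2,  1.8, -1.4]), 0.003, 'tilt x [-0.058 -0.003 -0.998]', 'jaw yaw 0.140') [ 0.49813067 -0.07777825 -0.74402561] 0.15287261327547813
```

>>> jog_arm(grip=[0,0,20,32,40,40,40,40,40,40], travel=[[2,2,-2],[1,0,0],[0,0,0],[0,0,0],[0,0,0],[-10,0,0],[-30,0,0],[-40,0,0],[-40,0,0],[0,0,0]], spin=[0,0,0,0,0,0,0,0,0,0])

```text
clock: 26.1
position: [0.5631, 0.2917, 0.2006]
eef_rot: [1.082, 1.313, -1.141]
force: [1.8, 0.9, -0.1]
grip_width: 0.438
```

Run:
```python
from h import *
p,R=pose();s=ctrl.read_state();print(p,togo([.460,.066,.19],.69-np.pi/2),s['force'],s['joints'])
```

```text
[0.56311468 0.2917361  0.20058065] (array([  16.1, -133. ,  209.2]), 1.021, 'tilt x [-0.052 -0.001 -0.999]', 'jaw yaw 0.141') [ 1.82227062  0.86472034 -0.05527131] [0.4329129  0.33861154 1.86517465 0.02569867 0.98589125 0.27782762]
```

>>> jog_arm(grip=[45,45,45,45,45,45,45], travel=[[0,-15,25],[0,-25,40],[0,-25,40],[0,-25,40],[0,-25,40],[0,-15,20],[0,0,0]], spin=[0,0,0,0,0,0,0])

```text
clock: 26.8
position: [0.4599, 0.0646, 0.2093]
eef_rot: [1.085, 1.31, -1.133]
force: [0.5, 1.2, -0.7]
grip_width: 0.499
```

>>> jog_arm(grip=[45,45,45,45,45,45,45,45,45,45,45,45], travel=[[0,0,0],[0,0,0],[0,0,0],[0,0,0],[0,0,0],[0,0,0],[0,0,0],[0,0,0],[0,0,0],[0,0,0],[0,0,0],[0,0,0]], spin=[0.1,0.1,0.1,0.1,0.1,0.1,0.1,0.1,0.1,0.1,0,0])

```text
clock: 28.0
position: [0.4639, 0.0699, 0.2125]
eef_rot: [1.8, 0.662, -1.871]
force: [-0.5, 0.1, 0.0]
grip_width: 0.493
```

Run:
```python
from h import *
p,R=pose();s=ctrl.read_state();print(p,togo([.460,.066,.106],.69-np.pi/2),s['force'],s['joints'])
```

```text
[0.46389863 0.06987315 0.21247606] (array([106.5,   3.5,   2.3]), -0.013, 'tilt x [-0.04   0.003 -0.999]', 'jaw yaw -0.894') [-0.48884336  0.0590199   0.00143795] [0.09632662 0.05790933 2.18617898 0.00821119 0.93687143 0.98471178]
```

>>> jog_arm(grip=[45,45,45,45,45,45], travel=[[20,3,2],[35,0,0],[30,0,0],[15,0,0],[5,0,0],[0,0,0]], spin=[0,0,0,0,0,0])

```text
clock: 28.6
position: [0.4625, 0.0679, 0.1058]
eef_rot: [1.793, 0.674, -1.855]
force: [-0.1, 0.1, 1.0]
grip_width: 0.492
```

Run:
```python
from h import *
p,R=pose();s=ctrl.read_state();print(p,togo([.460,.066,.095],.69-np.pi/2),s['force'])
save(viewer.grab_frame('wrist'),'pics/w10.png',(100,130,560,430),1.5)
```

```text
[0.4624806  0.06791516 0.10578627] (array([10.9,  0.2,  2.9]), 0.004, 'tilt x [-0.035  0.003 -0.999]', 'jaw yaw -0.877') [-0.05930259  0.13672072  1.0244238 ]
```

View pics/w10.png

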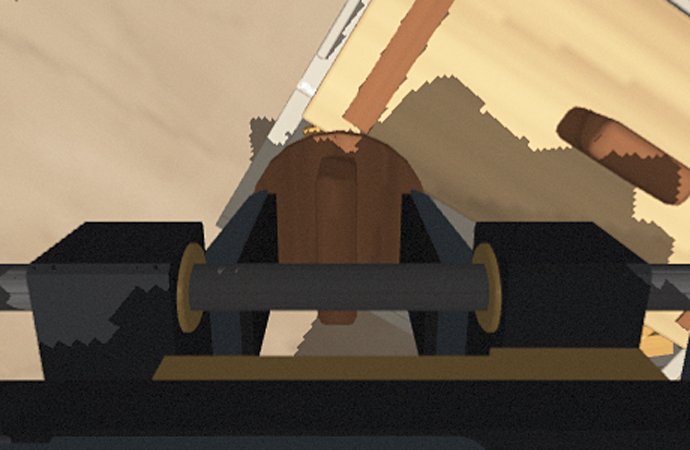

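>>> jog_arm(grip=[45,45,10,0,0,0,0], travel=[[5,0,2],[5,0,0],[0,0,0],[0,0,0],[0,0,0],[0,0,0],[0,0,0]], spin=[0,0,0,0,0,0,0])

```text
clock: 29.35
position: [0.4628, 0.0668, 0.0985]
eef_rot: [1.797, 0.674, -1.848]
force: [0.1, -1.4, -2.2]
grip_width: 0.15
```

>>> jog_arm(grip=[0,0,0,0,0,0,0,0,0,0,0,0], travel=[[0,0,0],[0,0,0],[0,0,0],[0,0,0],[0,0,0],[0,0,0],[0,0,0],[0,0,0],[0,0,0],[0,0,0],[0,0,0],[0,0,0]], spin=[-0.08,-0.11,-0.11,-0.11,-0.11,-0.11,-0.11,-0.11,-0.11,-0.06,0,0])

```text
clock: 30.55
position: [0.4638, 0.0658, 0.0995]
eef_rot: [1.06, 1.315, -1.086]
force: [-2.7, -0.0, 6.3]
grip_width: 0.153
```

Run:
```python
from h import *
p,R=pose();s=ctrl.read_state();print(p,togo([.460,.066,.095],.137),s['force'],s['wrist_torque'],s['grip_width'])
```

```text
[0.46381123 0.06582523 0.09947399] (array([ 4.6, -3.6, -0.9]), 0.051, 'tilt x [-0.027  0.002 -1.   ]', 'jaw yaw 0.188') [-2.66181766 -0.03503054  6.33270786] [-0.12589734  0.29729756 -0.00953989] 0.15265681239879225
```

>>> jog_arm(grip=[0,0,0,0,0,0], travel=[[0,0,0],[0,0,0],[-5,0,0],[-5,0,0],[-5,0,0],[0,0,0]], spin=[0.05,0,0,0,0,0])

```text
clock: 31.15
position: [0.4646, 0.0659, 0.1165]
eef_rot: [1.098, 1.293, -1.125]
force: [0.4, 0.5, -1.7]
grip_width: 0.153
```

Run:
```python
from h import *
p,R=pose();s=ctrl.read_state();print(p,togo([.476,.291,.2],.137),s['force'],s['wrist_torque'],s['grip_width'])
```

```text
[0.46457702 0.06591662 0.11650068] (array([ -83.3,   39.7, -221.9]), -0.0, 'tilt x [-0.027  0.002 -1.   ]', 'jaw yaw 0.137') [ 0.36763781  0.48903999 -1.67597722] [-0.00802807 -0.15390955  0.00613635] 0.15265982292910138
```

>>> jog_arm(grip=[0,0,0,0,0,0], travel=[[-10,0,0],[-20,0,0],[-25,0,0],[-25,0,0],[-3,0,0],[0,0,0]], spin=[0,0,0,0,0,0])

```text
clock: 31.75
position: [0.4661, 0.0656, 0.2042]
eef_rot: [1.098, 1.294, -1.126]
force: [-0.8, -0.0, -2.1]
grip_width: 0.148
```

Run:
```python
from h import *
im,c,w,l=traybox(); print(c,w.round(3).tolist(),l)
save(im,'pics/top4c.png',(100,130,460,340),2)
p,R=pose();s=ctrl.read_state();print(p,togo([.476,.291,.2],.137),s['force'],s['grip_width'])
```

```text
[0.55649747 0.29220735 0.028     ] [[0.427, 0.36, 0.028], [0.694, 0.349, 0.028], [0.686, 0.223, 0.028], [0.42, 0.237, 0.028]] [0.26770927 0.12542508 0.26621205]
[0.46605179 0.0655828  0.2039476 ] (array([   4.1,   40.7, -221.9]), -0.0, 'tilt x [-0.028  0.002 -1.   ]', 'jaw yaw 0.137') [ 1.09842372 -0.05574528 -1.99352902] 0.15046937567304242
```

View pics/top4c.png

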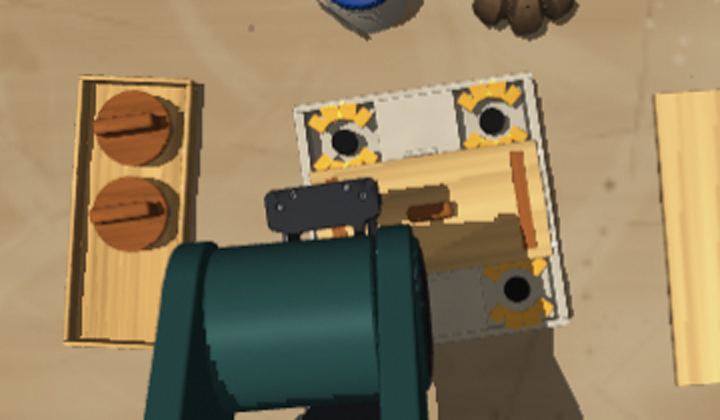

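>>> jog_arm(grip=[0,0,0,0,0,0,0], travel=[[0,4,-25],[0,8,-43],[0,9,-45],[0,9,-45],[0,8,-40],[0,4,-22],[0,0,0]], spin=[0,0,0,0,0,0,0])

```text
clock: 32.5
position: [0.4745, 0.2962, 0.1954]
eef_rot: [1.093, 1.297, -1.137]
force: [-0.4, -0.1, -2.0]
grip_width: 0.149
```

Run:
```python
from h import *
p,R=pose();s=ctrl.read_state();print(p,togo([.478,.291,.075],.137),s['force'],s['grip_width'])
```

```text
[0.47453969 0.29624264 0.19537302] (array([120.2,   7.2,   6. ]), -0.003, 'tilt x [-0.038 -0.002 -0.999]', 'jaw yaw 0.134') [-0.4220805  -0.05611032 -1.98234444] 0.14890303729589882
```

>>> jog_arm(grip=[0,0,0,0,0,0,0], travel=[[20,7,2],[35,0,0],[35,0,0],[20,0,0],[5,0,0],[0,0,0],[0,0,0]], spin=[0,0,0,0,0,0,0])

```text
clock: 33.2
position: [0.4745, 0.2911, 0.0715]
eef_rot: [1.086, 1.3, -1.143]
force: [0.1, 0.5, -2.0]
grip_width: 0.15
```

Run:
```python
from h import *
p,R=pose();s=ctrl.read_state();print(p,togo([.478,.291,.07],.137),s['force'],s['grip_width'])
```

```text
[0.47451161 0.29107745 0.07147736] (array([1.3, 3.5, 0.5]), -0.003, 'tilt x [-0.044 -0.006 -0.999]', 'jaw yaw 0.134') [ 0.07243621  0.54815342 -2.01722159] 0.15021341517059525
```

>>> jog_arm(grip=[0,0,20,32,40,40,40,40,40,40], travel=[[0,3,0],[3,0,0],[0,0,0],[0,0,0],[0,0,0],[-10,0,0],[-30,0,0],[-40,0,0],[-40,0,0],[0,0,0]], spin=[0,0,0,0,0,0,0,0,0,0])

```text
clock: 34.2
position: [0.4844, 0.2928, 0.1983]
eef_rot: [1.09, 1.298, -1.139]
force: [-0.5, 0.3, -0.5]
grip_width: 0.438
```

Run:
```python
from h import *
p,R=pose();s=ctrl.read_state();print(p,togo([.550,.0065,.17],.137),s['force'],s['joints'])
im=viewer.grab_frame('scene'); hsv=cv2.cvtColor(im,cv2.COLOR_RGB2HSV); save(im,'pics/s5.png',(110,180,470,420),2)
```

```text
[0.48441648 0.29281468 0.19829415] (array([ 26.7,  27.8, 292.6]), -0.003, 'tilt x [-0.04  -0.004 -0.999]', 'jaw yaw 0.134') [-0.48212621  0.26174208 -0.45510714] [0.49570802 0.23478057 2.00929404 0.01942419 0.93428912 0.34966534]
```

>>> jog_arm(grip=[45,45,45,45,45,45,45,45,45], travel=[[0,2,25],[0,4,43],[0,4,45],[0,4,45],[0,4,45],[0,4,45],[0,4,30],[0,2,12],[0,0,0]], spin=[0,0,0,0,0,0,0,0,0])

```text
clock: 35.15
position: [0.5477, -0.0014, 0.189]
eef_rot: [1.082, 1.306, -1.144]
force: [-0.3, 0.4, 0.5]
grip_width: 0.489
```

Run:
```python
from h import *
p,R=pose();s=ctrl.read_state();print(p,togo([.5504,.0063,.088],.137),s['force'])
```

```text
[ 0.54767372 -0.00136122  0.18896233] (array([100.7,   8.7,  -7.1]), 0.0, 'tilt x [-0.049 -0.005 -0.999]', 'jaw yaw 0.137') [-0.28382782  0.43969493  0.52396368]
```

>>> jog_arm(grip=[45,45,45,45,45,45,45], travel=[[20,9,-7],[35,0,0],[25,0,0],[10,0,0],[5,0,0],[0,0,0],[0,0,0]], spin=[0,0,0,0,0,0,0])

```text
clock: 35.85
position: [0.5498, 0.0131, 0.0909]
eef_rot: [1.08, 1.308, -1.141]
force: [0.2, -0.1, 0.5]
grip_width: 0.493
```

Run:
```python
from h import *
p,R=pose();s=ctrl.read_state();print(p,togo([.5504,.0063,.088],.137),s['force'])
```

```text
[0.5498091  0.01313193 0.09093963] (array([ 2.9, -0.2,  6.9]), 0.004, 'tilt x [-0.05  -0.005 -0.999]', 'jaw yaw 0.141') [ 0.15103144 -0.07625001  0.51057144]
```

>>> jog_arm(grip=[45,45,10,0,0,0,0], travel=[[2,0,7],[2,0,0],[0,0,0],[0,0,0],[0,0,0],[0,0,0],[0,0,0]], spin=[0,0,0,0,0,0,0], grip_force=35)

```text
clock: 36.55
position: [0.5523, 0.0053, 0.0898]
eef_rot: [1.082, 1.305, -1.139]
force: [-4.2, 0.1, 8.4]
grip_width: 0.158
```

>>> jog_arm(grip=[0,0,0,0,0,0,0], travel=[[-5,0,0],[-10,0,0],[-20,0,0],[-25,0,0],[-30,0,0],[-15,0,0],[0,0,0]], spin=[0,0,0,0,0,0,0])

```text
clock: 37.25
position: [0.5556, 0.006, 0.1999]
eef_rot: [1.08, 1.308, -1.141]
force: [0.0, 0.1, -4.3]
grip_width: 0.152
```

Run:
```python
from h import *
p,R=pose();s=ctrl.read_state();print(p,togo([.50,-.445,.19],.137),s['force'],s['wrist_torque'],s['grip_width'],s['joints'])
```

```text
[0.55557754 0.00603496 0.19993187] (array([  14.8, -117.6,  438.8]), 0.004, 'tilt x [-0.049 -0.005 -0.999]', 'jaw yaw 0.141') [ 0.03615645  0.12236628 -4.30002743] [-0.06212869 -0.16054921 -0.03003091] 0.1521983090421255 [-0.02837851  0.22166305  2.02264296 -0.00750791  0.94643804 -0.16441724]
```

>>> jog_arm(grip=[0,0,0,0,0,0,0,0,0,0,0,0], travel=[[0,-5,20],[0,-10,35],[0,-11,41],[0,-11,41],[0,-11,41],[0,-11,41],[0,-11,41],[0,-11,41],[0,-11,41],[0,-11,41],[0,-10,35],[0,-5,20]], spin=[0,0,0,0,0,0,0,0,0,0,0,0])

```text
clock: 38.45
position: [0.4929, -0.4567, 0.1949]
eef_rot: [1.077, 1.321, -1.14]
force: [0.6, -0.2, -3.2]
grip_width: 0.153
```

>>> jog_arm(grip=[0,0,0,0,0,0,0,0,0,0,0,0], travel=[[0,0,0],[0,0,0],[0,0,0],[0,0,0],[0,0,0],[0,0,0],[0,0,0],[0,0,0],[0,0,0],[0,0,0],[0,0,0],[0,0,0]], spin=[0.1,0.14,0.14,0.14,0.14,0.14,0.14,0.14,0.14,0.14,0.14,0.1])

```text
clock: 39.65
position: [0.4897, -0.4507, 0.1832]
eef_rot: [2.125, 0.075, -2.278]
force: [0.5, 0.0, -3.2]
grip_width: 0.155
```

Run:
```python
from h import *
p,R=pose();s=ctrl.read_state();print(p,togo([.50,-.455,.07],-np.pi/2),s['force'],s['wrist_torque'],s['grip_width'],s['joints'])
```

```text
[ 0.48967054 -0.4506937   0.18321598] (array([112.1,   6.9, -17.9]), 0.051, 'tilt x [-0.07   0.015 -0.997]', 'jaw yaw -1.519') [ 0.4677476   0.01192705 -3.23237771] [-0.02695747 -0.11189178  0.04472018] 0.1546872030022298 [-0.76502367  0.41158068  1.79855812 -0.0449839   0.99242534  0.779569  ]
```

>>> jog_arm(grip=[0,0,0,0,0,0], travel=[[20,7,-18],[35,0,0],[35,0,0],[20,0,0],[10,0,0],[0,0,0]], spin=[0.05,0,0,0,0,0])

```text
clock: 40.25
position: [0.5, -0.451, 0.0551]
eef_rot: [-2.13, -0.017, 2.29]
force: [-0.6, 1.0, -4.2]
grip_width: 0.151
```

Run:
```python
from h import *
p,R=pose();s=ctrl.read_state();print(p,togo([.50,-.455,.05],-np.pi/2),s['force'],s['wrist_torque'],s['grip_width'])
c=np.zeros((600,640,3),np.uint8); c[:360]=viewer.grab_frame('top')[100:460]; w=viewer.grab_frame('wrist'); c[360:]=w[130:370]
save(c,'pics/c11.png')
```

```text
[ 0.50001593 -0.45095481  0.05510432] (array([ 5. ,  4.1, -0.4]), -0.003, 'tilt x [-0.072  0.018 -0.997]', 'jaw yaw -1.574') [-0.57712797  1.02110056 -4.23801589] [ 0.02352305 -0.05491814  0.0111544 ] 0.15063198432264022
```

View pics/c11.png

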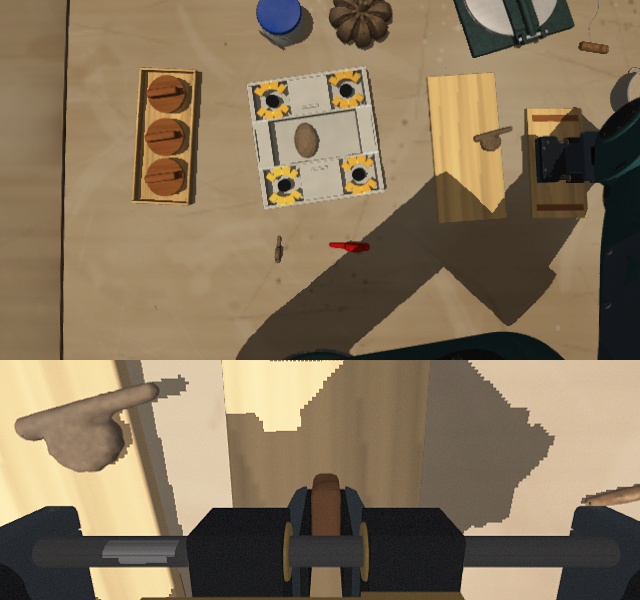

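>>> jog_arm(grip=[0,0,0,0,0], travel=[[4,0,0],[4,0,0],[3,0,0],[0,0,0],[0,0,0]], spin=[0,0,0,0,0])

```text
clock: 40.85
position: [0.502, -0.4533, 0.0492]
eef_rot: [-2.14, -0.01, 2.286]
force: [-0.9, -0.7, -3.9]
grip_width: 0.151
```

>>> jog_arm(grip=[0,0,0,0,0], travel=[[4,0,0],[3,0,0],[3,0,0],[0,0,0],[0,0,0]], spin=[0,0,0,0,0])

```text
clock: 41.35
position: [0.5017, -0.454, 0.0397]
eef_rot: [-2.142, -0.008, 2.285]
force: [-2.3, 2.7, 1.1]
grip_width: 0.153
```

>>> jog_arm(grip=[16,20,30,45,45,45,45,45,45,45], travel=[[0,0,0],[0,0,0],[0,0,0],[0,0,0],[-5,0,0],[-20,0,0],[-40,0,0],[-40,0,0],[-40,0,0],[0,0,0]], spin=[0,0,0,0,0,0,0,0,0,0])

```text
clock: 42.35
position: [0.5123, -0.4557, 0.1959]
eef_rot: [-2.144, -0.007, 2.284]
force: [0.8, -0.2, 0.0]
grip_width: 0.493
```

Run:
```python
from h import *
p,R=pose();s=ctrl.read_state();print(p,R.round(3).tolist(),s['force'])
im=viewer.grab_frame('top'); cv2.imwrite('pics/top6.png',im[...,::-1])
hsv=cv2.cvtColor(im,cv2.COLOR_RGB2HSV)
# cobble: darker brown blob inside the cavity
sub=im[215:265,270:362].astype(int); print(sub[25,37],sub[25,70])
m=((sub.sum(2)<330)&(sub[...,0]-sub[...,2]>15)).astype(np.uint8)
n,lab,st,ce=cv2.connectedComponentsWithStats(m)
for i in range(1,n):
    if st[i,4]>100:
        c=cv2.findContours((lab==i).astype(np.uint8),0,1)[0][0]; r=cv2.minAreaRect(c); b=cv2.boxPoints(r)+[270,215]
        w=ray('top',b,.024); print(st[i],w.mean(0).round(4),np.linalg.norm(np.diff(w,axis=0),axis=1).round(3),[round(float(np.arctan2(*(w[k+1]-w[k])[[1,0]])),3) for k in(0,1)])
# snail on board: non-yellow pixels within board
for n,uv in(('snail foot ends',[(474,237),(512,227)]),('shell',[(491,244)])): w=ray('top',uv,.03);print(n,w.round(3).tolist())
# lid check across edges
print('lid', ray('top',[(527,208),(580,208),(587,317),(530,317)],.01).round(3).tolist())
b=im[215:265,420:520]; save(np.vstack([cv2.resize(b,(600,300)),cv2.resize(im[200:275,250:400],(600,300))]),'pics/c12.png')
```

```text
[ 0.5122834 -0.4557425  0.1958536] [[-0.063, -0.003, -0.998], [0.01, -1.0, 0.003], [-0.998, -0.009, 0.063]] [ 0.82036108 -0.15693617  0.03179791]
[127 102  72] [180 169 149]
[ 24   8  26  35 670] [0.5455 0.0249 0.024 ] [0.047 0.064 0.047] [-1.574, 3.139]
snail foot ends [[0.55, -0.291, 0.03], [0.568, -0.364, 0.03]]
shell [[0.536, -0.323, 0.03]]
lid [[0.607, -0.401, 0.01], [0.607, -0.506, 0.01], [0.396, -0.514, 0.01], [0.397, -0.403, 0.01]]
```

View pics/c12.png

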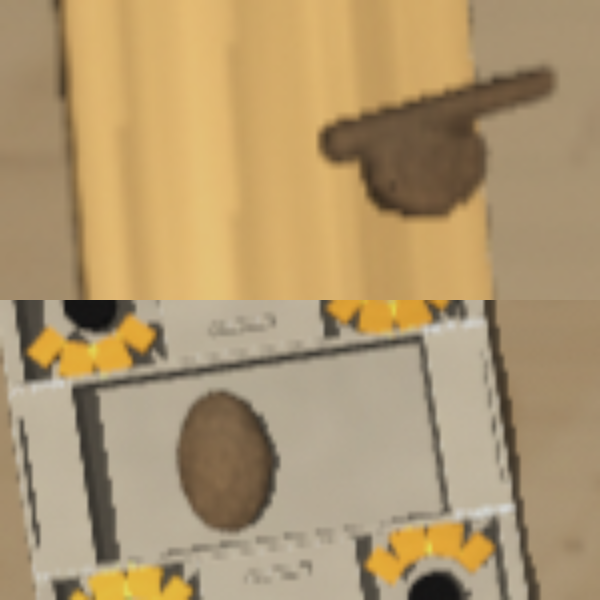

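The lid lies flat on the bench: it measures 105 by 211 mm at its top plane. The snail has been knocked onto its side but is still on the board, with its foot centre at about (0.559,-0.328), which is board y ≈ -0.049. The cobble is at (0.5455, 0.025), and its mask measures 47 by 64 mm.

Run:
```python
from h import *
print(togo([.5455,.0249,.15],.1-np.pi/2))
```

```text
(array([  46.5, -479.5,  -35.6]), -0.103, 'tilt x [-0.065  0.011 -0.998]', 'jaw yaw -1.574')
```

>>> jog_arm(grip=[70,70,70,70,70,70,70,70,70,70,70,70], travel=[[0,-25,-2],[0,-40,-3],[0,-45,-3],[0,-45,-3],[0,-45,-3],[0,-45,-3],[0,-45,-3],[0,-45,-4],[0,-45,-4],[0,-45,-4],[0,-35,-3],[0,-18,0]], spin=[0,0,0,0,0,0,0,0,0,0,0,0])

```text
clock: 43.6
position: [0.5386, 0.0479, 0.1923]
eef_rot: [-2.125, -0.009, 2.294]
force: [-0.2, 0.5, -0.9]
grip_width: 0.769
```

>>> jog_arm(grip=[70,70], travel=[[0,0,0],[0,0,0]], spin=[-0.1,0])

```text
clock: 43.8
position: [0.5361, 0.0518, 0.1911]
eef_rot: [2.091, 0.13, -2.262]
force: [0.5, -0.5, -0.3]
grip_width: 0.768
```

Run:
```python
from h import *
print(pose()[0],togo([.5455,.0249,.08],.1-np.pi/2),ctrl.read_state()['joints'])
im=viewer.grab_frame('top'); d=cv2.absdiff(im,cv2.imread('pics/top6.png')[...,::-1].copy()).max(2); print('board diff',(d[215:265,460:515]>40).sum())
```

```text
[0.53614201 0.05180714 0.19111943] (array([109.6,  30.2, -15.2]), -0.0, 'tilt x [-0.079  0.014 -0.997]', 'jaw yaw -1.471') [0.0447951  0.21964418 2.04628716 0.02208825 0.95426368 1.50169772]
board diff 1
```

>>> jog_arm(grip=[70,70,70,70,70,70], travel=[[10,30,-15],[35,0,0],[35,0,0],[20,0,0],[8,0,0],[0,0,0]], spin=[0,0,0,0,0,0])

```text
clock: 44.45
position: [0.5441, 0.0224, 0.0782]
eef_rot: [2.102, 0.105, -2.275]
force: [-0.3, 0.5, 0.2]
grip_width: 0.766
```

Run:
```python
from h import *
print(pose()[0],togo([.5455,.0249,.036],.1-np.pi/2),ctrl.read_state()['force'])
```

```text
[0.54406492 0.02236251 0.0781715 ] (array([42. , -1.5, -4.9]), -0.023, 'tilt x [-0.079  0.015 -0.997]', 'jaw yaw -1.494') [-0.34369956  0.47084366  0.18646008]
```

>>> jog_arm(grip=[70,70,70,70,70,70], travel=[[10,-2,-5],[15,0,0],[10,0,0],[5,0,0],[1,0,0],[0,0,0]], spin=[-0.02,0,0,0,0,0])

```text
clock: 45.05
position: [0.5475, 0.0256, 0.0359]
eef_rot: [2.097, 0.126, -2.261]
force: [0.0, -0.2, 0.7]
grip_width: 0.766
```

Run:
```python
from h import *
print(pose()[0],togo([.5455,.0249,.036],.1-np.pi/2),ctrl.read_state()['force'])
```

```text
[0.54753882 0.02556069 0.03591183] (array([0.1, 0.5, 2.1]), -0.004, 'tilt x [-0.076  0.015 -0.997]', 'jaw yaw -1.475') [ 0.02322376 -0.1615175   0.65300956]
```

>>> jog_arm(grip=[40,30,30,30,30,30,30,30], travel=[[2,0,2],[0,0,0],[0,0,0],[0,0,0],[0,0,0],[0,0,0],[0,0,0],[0,0,0]], spin=[0,0,0,0,0,0,0,0], grip_force=20)

```text
clock: 45.85
position: [0.546, 0.0254, 0.0352]
eef_rot: [2.099, 0.126, -2.259]
force: [-0.3, -0.2, 0.1]
grip_width: 0.466
```

>>> jog_arm(grip=[30,30,30,30,30,30,30], travel=[[-5,0,0],[-10,0,0],[-20,0,0],[-30,0,0],[-35,0,0],[-30,0,0],[0,0,0]], spin=[0,0,0,0,0,0,0])

```text
clock: 46.55
position: [0.5559, 0.0233, 0.1732]
eef_rot: [2.099, 0.126, -2.259]
force: [0.6, 0.2, -0.7]
grip_width: 0.467
```

Run:
```python
from h import *
s=ctrl.read_state();print(pose()[0],togo([.455,-.28,.16],.1-np.pi/2),s['force'],s['grip_width']*91.2)
im=viewer.grab_frame('wrist'); cv2.imwrite('pics/w13.png',im[...,::-1])
```

```text
[0.55585529 0.02329728 0.17318829] (array([ 16.1, 292.4, 128.7]), -0.004, 'tilt x [-0.074  0.015 -0.997]', 'jaw yaw -1.475') [ 0.61887375  0.19294406 -0.70887356] 42.61301902491559
```

>>> jog_arm(grip=[30,30,30,30,30,30,30,30,30], travel=[[0,20,9],[0,40,18],[0,43,19],[0,43,19],[0,43,19],[0,43,19],[0,38,16],[0,18,8],[0,0,0]], spin=[0,0,0,0,0,0,0,0,0])

```text
clock: 47.5
position: [0.4488, -0.2844, 0.1698]
eef_rot: [2.09, 0.133, -2.267]
force: [-0.9, -0.6, -0.4]
grip_width: 0.468
```

Run:
```python
from h import *
s=ctrl.read_state();print(pose()[0],togo([.455,-.28,.055],.1-np.pi/2),s['force'],s['grip_width']*91.2)
```

```text
[ 0.44880011 -0.28443627  0.16978906] (array([114. ,  -0.8, -15.8]), -0.001, 'tilt x [-0.082  0.018 -0.996]', 'jaw yaw -1.472') [-0.86800402 -0.64912007 -0.39575182] 42.69180450420561
```

>>> jog_arm(grip=[30,30,30,30,30,30,30], travel=[[20,0,-15],[35,0,0],[35,0,0],[18,0,0],[6,0,0],[4,0,0],[0,0,0]], spin=[0,0,0,0,0,0,0])

```text
clock: 48.2
position: [0.4537, -0.2763, 0.0453]
eef_rot: [2.088, 0.136, -2.271]
force: [0.6, 0.5, -0.7]
grip_width: 0.47
```

>>> jog_arm(grip=[30,30], travel=[[2,0,0],[0,0,0]], spin=[0,0])

```text
clock: 48.4
position: [0.4546, -0.2765, 0.0452]
eef_rot: [2.089, 0.135, -2.268]
force: [0.3, 0.2, -0.4]
grip_width: 0.467
```

>>> jog_arm(grip=[46,52,60,65,65,65,65,65,65], travel=[[0,0,0],[0,0,0],[0,0,0],[0,0,0],[-10,0,0],[-30,0,0],[-40,0,0],[-40,0,0],[0,0,0]], spin=[0,0,0,0,0,0,0,0,0])

```text
clock: 49.3
position: [0.4655, -0.2792, 0.1729]
eef_rot: [2.091, 0.133, -2.266]
force: [0.6, -0.8, -0.8]
grip_width: 0.713
```

>>> jog_arm(grip=[65,65,65,65,65], travel=[[0,-40,0],[0,-45,0],[0,-45,0],[0,-40,0],[0,0,0]], spin=[0,0,0,0,0])

```text
clock: 49.8
position: [0.4481, -0.1059, 0.1794]
eef_rot: [2.096, 0.127, -2.263]
force: [0.2, 0.7, -0.7]
grip_width: 0.712
```

Run:
```python
from h import *
print(pose()[0])
im=viewer.grab_frame('top'); cv2.imwrite('pics/top9.png',im[...,::-1]); hsv=cv2.cvtColor(im,cv2.COLOR_RGB2HSV)
bm=np.zeros((480,640),np.uint8); cv2.fillConvexPoly(bm,np.array([(431,180),(520,176),(520,316),(441,318)]),1)
C=np.array([.531,-.28]);a=.065;B=np.array([[np.cos(a),np.sin(a)],[-np.sin(a),np.cos(a)]])
print('board px',hsv[290,470],'cob?')
m=((hsv[...,2]<150)&(bm>0)).astype(np.uint8); m=cv2.morphologyEx(m,cv2.MORPH_OPEN,np.ones((3,3)))
n,l,st,ce=cv2.connectedComponentsWithStats(m)
for i in range(1,n):
    if st[i,4]>80: w=ray('top',[ce[i]],.03)[0]; print(st[i],ce[i].round(1),im[l==i].mean(0).round(),'world',w.round(3),'board',(B@(w[:2]-C)).round(3))
d=cv2.absdiff(im,cv2.imread('pics/top6.png')[...,::-1].copy()).max(2)
print('diffs snail',(d[215:262,465:515]>40).sum(),'lid',(d[205:320,522:590]>40).sum(),'tray',(d[160:310,130:205]>40).sum(),'jar/pump',(d[80:150,250:400]>40).sum())
```

```text
[ 0.44806796 -0.10594021  0.17939322]
board px [ 90 106  29] cob?
[473 226  40  25 487] [491.4 238.2] [110.  87.  62.] world [ 0.547 -0.324  0.03 ] board [ 0.013 -0.045]
[ 436  250   54   69 2891] [461.4 288.3] [39. 61. 56.] world [ 0.454 -0.266  0.03 ] board [-0.076  0.019]
diffs snail 0 lid 5765 tray 0 jar/pump 0
```

>>> jog_arm(grip=[65,65,65,65,65,65], travel=[[0,-40,0],[0,-45,0],[0,-45,0],[0,-45,0],[0,-30,0],[0,0,0]], spin=[0,0,0,0,0,0])

```text
clock: 50.45
position: [0.4316, 0.0988, 0.1851]
eef_rot: [2.103, 0.119, -2.262]
force: [-0.8, -0.0, -0.0]
grip_width: 0.714
```

Run:
```python
from h import *
print(pose()[0])
im=viewer.grab_frame('top'); cv2.imwrite('pics/top10.png',im[...,::-1]); hsv=cv2.cvtColor(im,cv2.COLOR_RGB2HSV)
bm=np.zeros((480,640),np.uint8); cv2.fillConvexPoly(bm,np.array([(431,180),(515,176),(515,316),(441,318)]),1)
C=np.array([.531,-.28]);a=.065;B=np.array([[np.cos(a),np.sin(a)],[-np.sin(a),np.cos(a)]])
print('board px',hsv[290,455],'mid',im[288,462])
m=((hsv[...,2]<150)&(bm>0)).astype(np.uint8); m=cv2.morphologyEx(m,cv2.MORPH_OPEN,np.ones((3,3)))
n,l,st,ce=cv2.connectedComponentsWithStats(m)
for i in range(1,n):
    if st[i,4]>80: w=ray('top',[ce[i]],.03)[0]; print(st[i],ce[i].round(1),im[l==i].mean(0).round(),'world',w.round(3),'board',(B@(w[:2]-C)).round(3))
# lid: wood mask right of board
m=((hsv[...,1]>95)&(hsv[...,2]>60)).astype(np.uint8); m[:,:518]=0; m[:190]=0; m[335:]=0; m[:,600:]=0
c=max(cv2.findContours(m,0,1)[0],key=cv2.contourArea); w=ray('top',cv2.boxPoints(cv2.minAreaRect(c)),.01); print('lid',w.mean(0),np.linalg.norm(np.diff(w,axis=0),axis=1))
g=viewer.grab_frame('scene');cv2.imwrite('pics/scene10.png',g[...,::-1])
```

```text
[0.43157659 0.09876711 0.1851022 ]
board px [ 22 112 234] mid [131 104  75]
[473 226  39  25 483] [491.3 238.3] [113.  89.  64.] world [ 0.547 -0.324  0.03 ] board [ 0.013 -0.045]
[456 270  24  36 640] [467.5 287.7] [127. 102.  73.] world [ 0.455 -0.277  0.03 ] board [-0.076  0.008]
lid [ 0.50570316 -0.45259253  0.01      ] [0.11256478 0.21177243 0.11144764]
```

Run:
```python
from rig import ctrl
print(ctrl.sign_off())
```

```text
the job is handed in; nothing more can be done
None
```

The job is done and handed in at about 50.6 s of robot time; the interface gave no verdict.

I moved the snail to the ware board. Then I twisted the three plugs present (2, 3 and 1) free and put them in the tray; seat 0 was empty. After that I laid the lid handle up on the bench and put the cobble on the board.

Last checks from the top camera:

| Item | Measured | Limit |
|---|---|---|
| Cobble, board frame | (-0.076, 0.008) m | x ±0.135, y ±0.06 m |
| Snail, board frame | foot centre y ≈ -0.049 m | y ±0.06 m |
| Lid | centre (0.506, -0.453) m, about 112 by 212 mm at its top plane | flat on the bench |

- **Plugs, jar and pumpkin:** all three plugs were in the tray. The tray, jar and pumpkin showed no change between my last pictures.
- **Snail:** after I set it down standing, it was later found on its side near the board's right edge, partly overhanging. I took this to be the announced knock, since the carried lid passed well above it. I left it there, with about 11 mm of margin in y.
- **Not checked directly:** the lid's height and tilt, and the snail's and cobble's heights, were only inferred from their size and position in the pictures.
- **Tool tilt:** the tool drifted to about 0.08 rad off vertical during the run, with no visible effect on the placings.

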